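# Pack the top carton crosswise, shut the transport case and hasp it

## Robot

A 7-joint arm with a two-finger parallel gripper is mounted at the origin on the work surface. World frame = base frame: x ahead of the robot, y to its left, z up, the work surface at z = 0. Lengths are in mm, angles in rad, forces in N, time in s.
With the tool pointing down it reaches from about 425 to 950 mm from the base axis. Payload 4.7 kg.
Tool frame: the origin (TCP) lies midway between the tips of the shut fingers; the grasp point (between the pads) lies 19 mm behind it (r.hold_point_z is the distance from the TCP to the grasp point, in mm); z points along the fingers, y is the direction in which the jaws open and shut (so a half turn about z gives the same grasp; the last joint's range is limited). The gripper opens to 85 mm and grips with 20 to 120 N. Pads are 22 mm wide; open, the fingers measure 114 mm over their backs; the gripper's body (76 mm by 85 mm) begins 54 mm behind the grasp point. The pads swing forward as they close: fully open they stand 13 mm farther back than shut.
Start: joints at [1.276, 0.469, -0.049, 1.532, 0.024, 1.141, -0.082], TCP at [177.358, -651.303, 198.235] pointing down, gripper open.
Joint ranges: [-2.59, 2.59], [-0.33, 1.99], [-1.39, 1.29], [0.1, 2.45], [-1.04, 4.18], [0.21, 1.99], [-2.66, 2.66]. Speed limits (rad/s): [2.57, 2.57, 3.14, 3.14, 3.14, 3.14, 3.14].

## Interface

Orientations are given as a unit quaternion [w, x, y, z].
In Python, from cell import r, read_camera, job gives the robot as it stands.
- The arm moves only by the tool arm_command, never from a script. Its argument "moves" is one flat list of numbers, 5 for each row, row after row: the finger opening in mm, from 0 to 85.4, then the shift along the world's x, y, z in units of 25 mm (1.0 is 25 mm), then the turn about the world's z in units of 5 degrees (1.0 is 5 degrees). A call has 1 to 10 rows; each row is the pose to reach, as a shift and turn from the pose commanded when the call began; what a row does not reach only later rows make up. A row lasts 1/12 s, in which the tool goes at most 41.7 mm and 7.16 degrees, less where a joint would pass 70% of its speed; a pose out of reach is approached as far as the arm can. A call with a gripper value outside its range is refused whole. The fingers move at their own pace and stop on an object; "squeeze" is the grip in N (left out, the last holds). Time passes only in rows, so rows that repeat a pose let the fingers close. It gives the time, the measured TCP pose, the force and the opening at its end, in the units of the state.
- r.get_state(): the state, without advancing time (a new reading comes with each control period).
- read_camera(name): name is "side" or "top"; returns a dict with "pixels" (400x640x3 uint8, red, green, blue), "K" (3x3 intrinsics, pixels), "dist" ([k1, k2, p1, p2, k3] as OpenCV has them; the pictures are not rectified), "R" (3x3) and "t" (3): a world point X has camera coordinates R X + t. Camera axes: x right, y down, z forward; pixel columns grow to the right and rows downward; lengths in mm; the calibration is good to about 2 mm. A picture is of the moment at which its call begins. There is no depth.
- job.finish_job(): hands the job in, once; it reports no verdict.
The state is a dict: "time": time; "joint_pos": joint angles; "qvel": joint speeds; "joint_torque": joint torques, N m; "tool_pos": TCP position; "orientation": TCP orientation; "force": force on the tool from outside, world axes, zero at the start; "torque": the same for the moment, N m; "finger_gap": finger opening in mm.
Only numpy, scipy, OpenCV 4.12 (cv2) and the standard library are available. Lean on these libraries where they do the work, as an engineer would, in place of code of your own. Each camera call takes 0.05 s, during which the arm holds its last target. There are 200 camera calls.

## Task

Finish packing the blue transport case: lay the loose white carton flat on the two brown cartons inside, centred and square across both of them so that the layers interlock, leave those two in place, and let go. Then shut the lid without slamming it, and after that swing the red hasp down over the catch until it lies against the case front. Leave the glassware, jar and flange where they stand.

Things in the scene. Friction and masses are not known exactly. Their poses are not given: they have to be found in the camera images.
- case: Blue transport case, fixed to the table, open on top, outer size 145 (x, front to back) x 220 (y) x 120 (z) mm, walls and floor 6 mm thick. Origin at the centre of its underside; x points from the front (the catch side) to the hinge side, y to the left, z up. The white lid is hinged along the top of its +x wall.
- carton: Loose white carton with a green band, the one to pack: 110 (x) x 52 (y) x 45 (z) mm, 0.17 to 0.35 kg. Origin at the centre of its underside. It stands alone on the table to the left or right of the case.
- carton_near: Brown carton in the case, on its floor nearer the catch: 110 (x) x 52 (y) x 45 mm, origin at the centre of its underside. It lies with its long x axis along the case's y, about 30 mm to the front of the case's middle; its top is 51 mm above the table. The white carton has to lie on it and on carton_far with its own x axis along the case's x, centred on the pair.
- carton_far: The same brown carton, nearer the hinge, about 30 mm to the back of the case's middle.
- lid (a joint): Angle of the lid, rad: 0 shut, grows as it opens, 1.57 upright, at most 1.95 (leaning back). The lid is a white panel 145 x 220 x 12 mm; its hinge is stiff (about 0.5 N m), so it stays where it is left and must be pushed all the way, first from behind its upper edge, then down on its outside. When shut its top is 132.5 mm above the table.
- lid_hinge (a point): Middle of the lid's hinge line: case frame x = +72.5 mm, y = 0, z = 120.5 mm, on the lid's underside. The lid's far edge is 145 mm from it.
- hasp (a joint): Angle of the hasp relative to the lid, rad: 0 = square to the lid, flat against the case front with the catch through its slot (when the lid is shut); 1.57 = straight out from the lid's front edge in the lid's plane; 3.14 = standing up square on the lid's outside; at most 3.2. A light friction hinge (0.06 N m), parallel to the lid's hinge: it stays where it is left. With the lid shut a push on its upper or outer face swings it down.
- hasp_hinge (a point): Middle of the hasp's hinge line, 6 mm before the lid's front edge and 6 mm outside its underside; with the lid shut it is 126.5 mm above the table. The hasp is a red steel strap, 50 mm wide (along the hinge), 90 mm long and 4 mm thick, with a slot 16 mm wide from 46 to 74 mm from the hinge. The strap from the hinge to 46 mm is solid: the place to push.
- hasp_end (a point): Middle of the hasp's free end, 90 mm from its hinge.
- catch (a point): The brass catch, a loop 6 mm wide and 18 mm high in the middle of the case's front, 64 mm above the table; it stands 22 mm out of the case's front (this point is 11 mm out), so with the hasp home it stands 14 mm out through the slot.
- bottle: Bystander: brown glass bottle, 64 mm across, 150 mm tall, origin at the centre of its underside, upright on the table. Leave it where it stands.
- beaker: Bystander: open glass beaker, 72 mm across, 90 mm tall, origin at the centre of its underside, upright on the table. Leave it where it stands.
- flange: Bystander: steel flange ring, 90 mm across, 20 mm high, origin at the centre of its underside, upright on the table. Leave it where it stands.
- jar: Bystander: white jar with blue cap, 72 mm across, 80 mm tall, origin at the centre of its underside, upright on the table. Leave it where it stands.
There are look-alikes about, which are no part of the job. What is shaped like the carton but pink or purple is not meant.

How it is judged:
By the outcome, as a careful person would: the job done as asked, in the order asked, and still so for the second after the job is handed in, with the robot touching nothing.
It also fails if it takes over 72 s, if anything falls off the work surface, if the arm or the gripper's body presses on something with over 40 N, if the wrist force passes 120 N, or if a joint passes its speed limit or range.

## Working session

There is one attempt and no reset: what is moved stays moved. The work goes in short steps, Python scripts to look and compute and a tool call to move; the robot and the scene stay as the last step left them, time stands still between calls to the robot, and variables do not carry over. Pictures are saved under pics/ and viewed, about 8 in all and at most 12, crops included, and the job is handed in when it is done.

Besides the shell and the picture viewer there is one more tool, called after "Request:" by a JSON object that holds its "method" and its "body", one argument or row to a line. arm_command: Moves the arm, as the interface text tells. Its arguments: {"type":"object","properties":{"moves":{"type":"array","items":{"type":"number"}},"squeeze":{"type":"number"}},"required":["moves"]}

```bash
ls; mkdir -p pics; cat > h.py <<'E'
import numpy as np, cv2
from cell import r, read_camera, job
def ray(c,uv):
    p=cv2.undistortPoints(np.array(uv,float).reshape(-1,1,2),np.array(c['K'],float),np.array(c['dist'],float)).reshape(-1,2)
    R=np.array(c['R']);t=np.array(c['t'])
    return -R.T@t, np.c_[p,np.ones(len(p))]@R
def onz(c,uv,z):
    o,d=ray(c,uv); return o+d*((z-o[2])/d[:,2])[:,None]
def proj(c,X):
    R=np.array(c['R']);return cv2.projectPoints(np.array(X,float).reshape(-1,1,3),cv2.Rodrigues(R)[0],np.array(c['t'],float),np.array(c['K'],float),np.array(c['dist'],float))[0].reshape(-1,2)
def save(c,n): cv2.imwrite('pics/'+n+'.png',np.array(c['pixels'])[:,:,::-1])
E
python3 - <<'E'
from h import *
for n in('side','top'):
    c=read_camera(n);save(c,n+'0')
    import pickle;pickle.dump(c,open(n+'0.pkl','wb'))
    print(n,-np.array(c['R']).T@c['t'],np.array(c['R'])[2],c['K'][0][0])
print(r.get_state(),r.hold_point_z)
E
```

```text
pics
side [-37.42500603 509.13822114 754.12223225] [ 0.53653135 -0.52871969 -0.65771544] 378.82214727078616
top [ 447.42692678  -14.93110617 1121.03989413] [ 0.03528893 -0.00228079 -0.99937455] 402.90153659548076
{'time': 0.1, 'joint_pos': array([ 1.27610492,  0.4693533 , -0.04858898,  1.53358136,  0.02407807,
        1.14099407, -0.08228668]), 'qvel': array([ 1.02690581e-03, -2.27033561e-04,  1.82109390e-03, -3.80765133e-03,
       -1.59320634e-03,  7.92984980e-05, -6.31941346e-04]), 'joint_torque': array([ 5.91938078e-04, -5.11514318e+01, -4.69303981e-02, -2.38390553e+01,
        1.07936701e-02,  4.35016540e-03,  1.69099295e-06]), 'tool_pos': array([ 177.16482194, -650.72888023,  197.26850989]), 'orientation': array([-8.64884282e-04,  9.91180119e-01,  1.32518694e-01, -1.37758349e-04]), 'force': array([-0.22621607, -0.06678776, -0.15264141]), 'torque': array([ 0.04171868, -0.0331269 , -0.00475552]), 'finger_gap': 85.77701051065267} 18.700000000000003
```

View pics/top0.png

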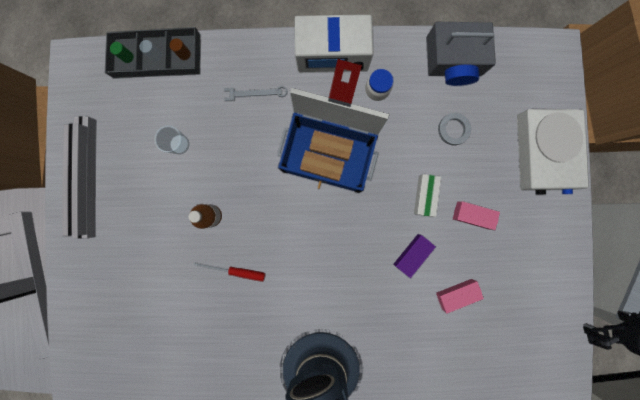

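View pics/side0.png

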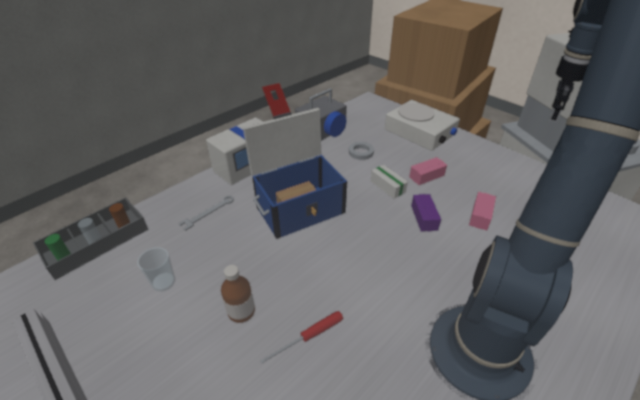

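Top view: the case is at about (330,152), slightly rotated, with the lid leaning back at (338,110) and the red hasp at (345,82). The white/green carton is at (428,195), the purple and pink look-alikes are below and right of it, and the jar sits behind the lid at (380,83). Next I'll measure.

```bash
python3 - <<'E'
from h import *
import pickle
c=pickle.load(open('top0.pkl','rb'));im=np.array(c['pixels']);hsv=cv2.cvtColor(im,cv2.COLOR_RGB2HSV)
def win(m,x0,x1,y0,y1):
    o=np.zeros_like(m);o[y0:y1,x0:x1]=m[y0:y1,x0:x1];return o
def rect(m,z,name):
    m=cv2.morphologyEx(m,cv2.MORPH_OPEN,np.ones((2,2),np.uint8))
    k=max(cv2.findContours(m,cv2.RETR_EXTERNAL,cv2.CHAIN_APPROX_NONE)[0],key=cv2.contourArea)
    k=cv2.convexHull(k)
    P=onz(c,k.reshape(-1,2),z)[:,:2].astype(np.float32)
    q=cv2.minAreaRect(P);print(name,q, 'px',cv2.boxPoints(cv2.minAreaRect(k)).round(1).tolist())
    return q
rect(win(cv2.inRange(hsv,(100,110,20),(125,255,255)),270,385,105,200),120,'case')
print(hsv[195,422],hsv[195,435],hsv[195,410],hsv[195,429],hsv[145,330],hsv[165,320])
w=cv2.inRange(hsv,(0,0,185),(180,30,255))|cv2.inRange(hsv,(50,80,40),(85,255,255))
rect(win(w,410,446,165,225),45,'carton')
rect(win(cv2.inRange(hsv,(50,80,40),(85,255,255)),410,446,165,225),45,'green')
b=cv2.inRange(hsv,(8,70,60),(22,255,255))
rect(win(b,295,360,125,162),51,'far');rect(win(b,295,345,150,182),51,'near');rect(win(b,295,360,125,182),51,'both')
for n,u0,u1,v0,v1 in (('a',270,390,55,200),('b',400,480,160,240)):
    cv2.imwrite(f'pics/{n}.png',cv2.resize(im[v0:v1,u0:u1,::-1],None,fx=4,fy=4,interpolation=cv2.INTER_CUBIC))
a=cv2.imread('pics/a.png');bb=cv2.imread('pics/b.png')
o=np.zeros((580,800,3),np.uint8);o[:580,:480]=a;o[:320,480:800]=bb;cv2.imwrite('pics/ab.png',o)
E
```

```text
case ((587.397705078125, -31.002578735351562), (219.15716552734375, 150.2123260498047), 73.6619873046875) px [[278.29998779296875, 170.5], [293.79998779296875, 112.9000015258789], [378.6000061035156, 135.6999969482422], [363.1000061035156, 193.3000030517578]]
[ 42   7 190] [ 40   8 185] [115  10 146] [ 67 163 105] [ 16 119 139] [ 18 122 138]
carton ((476.25018310546875, -302.6297302246094), (13.700018882751465, 109.47195434570312), 80.63327026367188) px [[424.70001220703125, 216.0], [430.0, 175.6999969482422], [435.0, 176.39999389648438], [429.70001220703125, 216.60000610351562]]
green ((476.25018310546875, -302.6297302246094), (13.700018882751465, 109.47195434570312), 80.63327026367188) px [[424.70001220703125, 216.0], [430.0, 175.6999969482422], [435.0, 176.39999389648438], [429.70001220703125, 216.60000610351562]]
far ((615.488525390625, -41.839141845703125), (107.874267578125, 53.33396911621094), 73.66869354248047) px [[309.8999938964844, 150.3000030517578], [315.1000061035156, 131.1999969482422], [354.0, 141.6999969482422], [348.8999938964844, 160.8000030517578]]
near ((561.641845703125, -16.370559692382812), (108.04132843017578, 53.04478073120117), 72.29676818847656) px [[300.6000061035156, 170.0], [306.29998779296875, 151.0], [345.1000061035156, 162.5], [339.5, 181.5]]
both ((561.641845703125, -16.370559692382812), (108.04132843017578, 53.04478073120117), 72.29676818847656) px [[300.6000061035156, 170.0], [306.29998779296875, 151.0], [345.1000061035156, 162.5], [339.5, 181.5]]
```

View pics/ab.png

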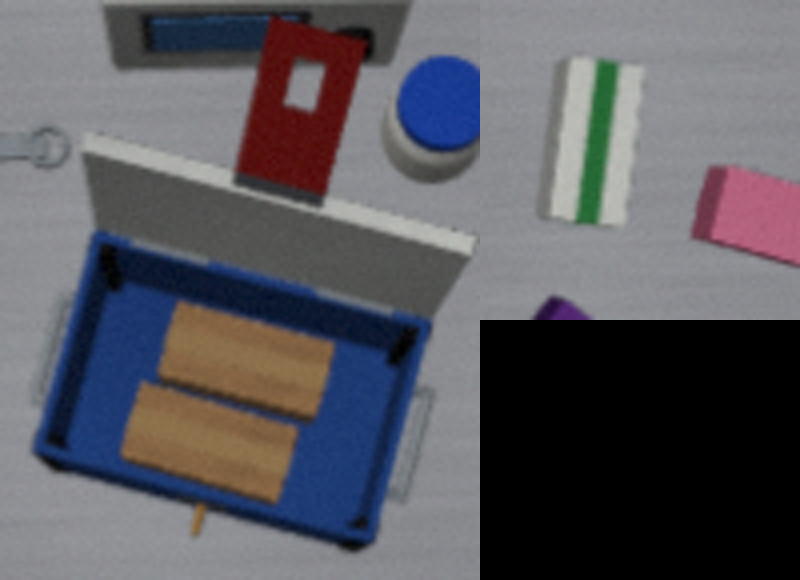

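Measured, in mm and degrees:

| Item | Centre (x, y) | Yaw | Size check |
|---|---|---|---|
| Case | (587, -31) | about -16.4° | 219 x 150 |
| White carton | (476, -303) | -9.4° | 109 long |
| Brown pair | (588.6, -29.1) | about -16.5° | 108 x 53 each |

The sizes match the ones given. Next I'll move above the white carton, where the turn needed is -24.6°.

Request:
{"method": "arm_command", "body": {
  "moves": [85, 1, 1.2, 0, -0.5, 85, 12, 14, -3, -4.9, 85, 12, 14, -3, -4.9, 85, 12, 14, -3, -4.9, 85, 12, 14, -3, -4.9, 85, 12, 14, -3, -4.9, 85, 12, 14, -3, -4.9, 85, 12, 14, -3, -4.9, 85, 12, 14, -3, -4.9, 85, 12, 14, -3, -4.9],
  "squeeze": 40
}}

```text
time: 0.93
tool_pos: [443.4, -339.7, 132.1]
orientation: [-0.0, 0.997, -0.081, -0.0]
force: [1.0, 0.6, 0.1]
finger_gap: 84.9
```

Request:
{"method": "arm_command", "body": {
  "moves": [85, 0, 0, 0, 0, 85, 0, 0, 0, 0, 85, 0, 0, 0, 0]
}}

```text
time: 1.18
tool_pos: [442.2, -341.9, 132.4]
orientation: [0.0, 0.997, -0.081, -0.0]
force: [-0.6, -0.2, -0.5]
finger_gap: 85.3
```

Request:
{"method": "arm_command", "body": {
  "moves": [85, 0.7, 0.8, 0, 0, 85, 1.36, 1.57, 0, 0, 85, 1.36, 1.57, -1.2, 0, 85, 1.36, 1.57, -2.3, 0, 85, 1.36, 1.57, -3.3, 0, 85, 1.36, 1.57, -4, 0, 85, 1.36, 1.57, -4.5, 0, 85, 1.36, 1.57, -4.9, 0, 85, 1.36, 1.57, -4.9, 0, 85, 1.36, 1.57, -4.9, 0]
}}

```text
time: 2.02
tool_pos: [476.1, -303.6, 10.2]
orientation: [0.0, 0.997, -0.082, -0.0]
force: [-0.1, 0.2, 0.0]
finger_gap: 84.8
```

Request:
{"method": "arm_command", "body": {
  "moves": [40, 0, 0, 0, 0, 40, 0, 0, 0, 0, 40, 0, 0, 0, 0, 40, 0, 0, 0, 0, 40, 0, 0, 0, 0, 40, 0, 0, 0, 0, 40, 0, 0, 0, 0, 40, 0, 0, 0, 0]
}}

```text
time: 2.68
tool_pos: [476.9, -302.3, 10.5]
orientation: [0.0, 0.997, -0.081, 0.0]
force: [-1.0, -0.1, 3.1]
finger_gap: 40.3
```

```bash
python3 - <<'E'
from h import *
c=read_camera('top');d=read_camera('side')
def crop(c,u,v,w,h,s):return cv2.resize(np.array(c['pixels'])[v:v+h,u:u+w,::-1],None,fx=s,fy=s,interpolation=cv2.INTER_CUBIC)
print(proj(d,[476,-303,20]),proj(c,[476,-303,20]))
u,v=proj(d,[476,-303,20])[0].astype(int)
o=np.hstack([crop(c,370,130,100,140,4),crop(d,max(0,u-50),v-70,100,140,4)]);cv2.imwrite('pics/g.png',o)
print(r.get_state()['finger_gap'])
E
```

```text
[[388.84363166 181.69497853]] [[427.60754641 196.5302745 ]]
39.971285491574044
```

View pics/g.png

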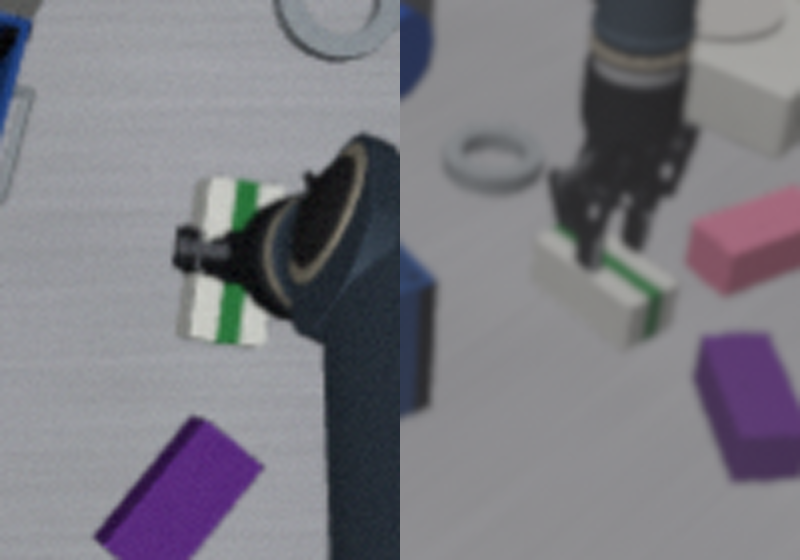

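The pads closed to 40 mm although the carton is 52 mm wide. In the side crop the tips, at about (590,265) and (640,245), look level with the carton's top face. I'll compare projected points with what the picture shows.

```bash
python3 - <<'E'
from h import *
d=read_camera('side');s=r.get_state();p=s['tool_pos'];print(p,s['finger_gap'],s['force'])
a=np.radians(-9.4);ex=np.array([np.cos(a),np.sin(a),0]);ey=np.array([-np.sin(a),np.cos(a),0])
C=np.array([476.25,-302.6,0])
P=[C+i*55*ex+j*26*ey+[0,0,z] for z in(0,45) for i in(-1,1) for j in(-1,1)]
T=[p+j*20*ey+[0,0,z] for j in(-1,1) for z in(0,6,40)]
u0,v0=338,111
im=cv2.resize(np.array(d['pixels'])[v0:v0+120,u0:u0+110,::-1],None,fx=5,fy=5,interpolation=cv2.INTER_CUBIC)
for X,col in((P,(0,0,255)),(T,(0,255,255))):
    for q in proj(d,X): cv2.circle(im,tuple(int(k) for k in (q-[u0,v0]+.5)*5),4,col,1)
cv2.imwrite('pics/g2.png',im)
E
```

```text
[ 476.94908469 -302.36753309   10.50649738] 40.36032777134075 [-1.00776397  0.8490613   3.74704454]
```

View pics/g2.png

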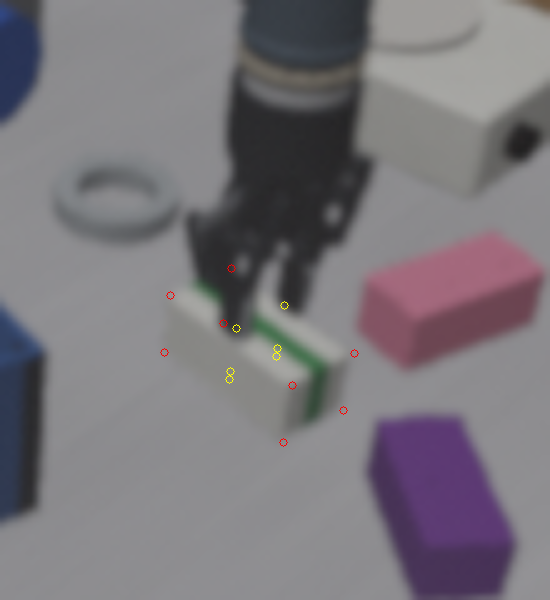

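The tips sit about 35 mm higher in the picture than the reported TCP puts them, and they are on top of the carton. Either the tool reading or my assumption is off. I'll lift clear, shut the fingers, and triangulate the tip in both views.

Request:
{"method": "arm_command", "body": {
  "moves": [50, 0, 0, 0.5, 0, 0, 0, 0, 1.5, 0, 0, 0, 0, 2, 0, 0, 0, 0, 2, 0, 0, 0, 0, 2, 0, 0, 0, 0, 2, 0, 0, 0, 0, 2, 0, 0, 0, 0, 2, 0, 0, 0, 0, 2, 0, 0, 0, 0, 2, 0]
}}

```text
time: 3.67
tool_pos: [476.5, -302.2, 59.6]
orientation: [-0.0, 0.997, -0.081, -0.0]
force: [-0.2, -0.4, 0.9]
finger_gap: -0.0
```

```bash
python3 - <<'E'
from h import *
s=r.get_state();p=s['tool_pos'];print(p,s['finger_gap'],s['joint_pos'],s['force'])
o=[]
for n in('side','top'):
    d=read_camera(n);q=proj(d,p)[0];u0,v0=(q-[40,60]).astype(int);print(n,q,u0,v0)
    im=cv2.resize(np.array(d['pixels'])[v0:v0+110,u0:u0+80,::-1],None,fx=5,fy=5,interpolation=cv2.INTER_CUBIC)
    cv2.circle(im,tuple(int(k) for k in (q-[u0,v0]+.5)*5),4,(0,255,255),1)
    q2=proj(d,p+[0,0,35])[0];cv2.circle(im,tuple(int(k) for k in (q2-[u0,v0]+.5)*5),4,(255,0,255),1)
    o.append(im)
cv2.imwrite('pics/g3.png',np.hstack(o))
E
```

```text
[ 476.49100576 -302.15520593   59.62453002] -0.027087111663541042 [ 0.57948243  0.45390013 -0.11485848  1.92518022  0.07245435  0.76733512
 -1.3086455 ] [-0.18284292 -0.37563322  0.90966249]
side [390.03039281 171.58626074] 350 111
top [431.12799559 195.88545245] 391 135
```

View pics/g3.png

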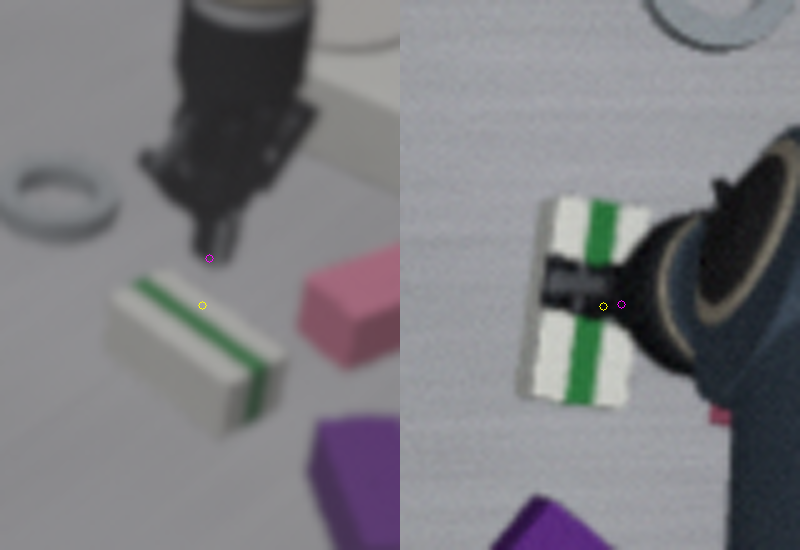

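Side view: the shut tip is at crop (212,263). That lies on the magenta point 35 mm above the reported TCP, while sideways it agrees. So the reported z reads about 35 mm low, which also fits the tips having landed on the carton's 45 mm top. From here I'll correct for this and watch the force. Opening and descending in steps.

Request:
{"method": "arm_command", "body": {
  "moves": [85, 0, 0, 0, 0, 85, 0, 0, 0, 0, 85, 0, 0, 0, 0, 85, 0, 0, 0, 0, 85, 0, 0, 0, 0, 85, 0, 0, 0, 0, 85, 0, 0, -1, 0, 85, 0, 0, -2, 0, 85, 0, 0, -2.5, 0, 85, 0, 0, -2.8, 0]
}}

```text
time: 4.6
tool_pos: [475.6, -301.7, -11.6]
orientation: [-0.001, 0.997, -0.081, -0.001]
force: [-0.8, 0.5, 0.4]
finger_gap: 84.8
```

Request:
{"method": "arm_command", "body": {
  "moves": [85, 0, 0, -0.1, 0, 85, 0, 0, -0.2, 0, 85, 0, 0, -0.3, 0, 85, 0, 0, -0.4, 0, 85, 0, 0, -0.4, 0]
}}

```text
time: 5.02
tool_pos: [477.0, -302.5, -19.5]
orientation: [0.0, 0.997, -0.081, 0.0]
force: [-0.1, 0.3, 0.9]
finger_gap: 85.0
```

The reported z is -19.5 with no contact force, which confirms the bias. Closing.

Request:
{"method": "arm_command", "body": {
  "moves": [60, 0, 0, -0.2, 0, 40, 0, 0, -0.2, 0, 40, 0, 0, -0.2, 0, 40, 0, 0, -0.2, 0, 40, 0, 0, -0.2, 0, 40, 0, 0, -0.2, 0, 40, 0, 0, -0.2, 0, 40, 0, 0, -0.2, 0]
}}

```text
time: 5.68
tool_pos: [476.8, -302.2, -24.8]
orientation: [0.0, 0.997, -0.081, 0.0]
force: [0.0, 0.4, -0.1]
finger_gap: 51.3
```

Gripped at 51.3 mm. Lifting with increased squeeze.

Request:
{"method": "arm_command", "body": {
  "moves": [40, 0, 0, 0.2, 0, 40, 0, 0, 0.8, 0, 40, 0, 0, 1.6, 0, 40, 0, 0, 2.4, 0, 40, 0, 0, 3.2, 0, 40, 0, 0, 4, 0, 40, 0, 0, 4.8, 0, 40, 0, 0, 5.6, 0, 40, 0, 0, 6.2, 0, 40, 0, 0, 6.4, 0],
  "squeeze": 50
}}

```text
time: 6.52
tool_pos: [477.7, -303.1, 137.8]
orientation: [0.001, 0.997, -0.081, 0.002]
force: [0.8, 0.1, -2.5]
finger_gap: 51.3
```

Request:
{"method": "arm_command", "body": {
  "moves": [40, 0.2, 0.5, 0, -0.1, 40, 0.6, 1.5, 0, -0.3, 40, 1.1, 2.7, 0, -0.6, 40, 1.6, 3.9, 0, -0.8, 40, 2.1, 5.1, 0, -1.1, 40, 2.6, 6.3, 0, -1.3, 40, 3.0, 7.3, 0, -1.42, 40, 3.3, 8.0, 0, -1.42, 40, 3.3, 8.0, 0, -1.42, 40, 3.3, 8.0, 0, -1.42]
}}

```text
time: 7.35
tool_pos: [558.8, -100.9, 134.3]
orientation: [0.0, 0.99, -0.141, -0.001]
force: [-0.8, -0.8, -2.4]
finger_gap: 51.5
```

Request:
{"method": "arm_command", "body": {
  "moves": [40, 0.3, 0.7, 0, -0.08, 40, 0.7, 1.7, 0, -0.08, 40, 1.0, 2.5, 0, -0.08, 40, 1.2, 2.93, 0, -0.08, 40, 1.2, 2.93, 0, -0.08, 40, 1.2, 2.93, 0, -0.08, 40, 1.2, 2.93, 0, -0.08]
}}

```text
time: 7.93
tool_pos: [588.5, -31.8, 134.8]
orientation: [0.001, 0.989, -0.147, -0.001]
force: [-0.0, -1.0, -2.8]
finger_gap: 51.5
```

```bash
python3 - <<'E'
from h import *
s=r.get_state();p=s['tool_pos'];print(p,s['orientation'],s['finger_gap'])
o=[]
a=np.radians(-16.5);ex=np.array([np.cos(a),np.sin(a),0]);ey=np.array([-np.sin(a),np.cos(a),0])
for n in('side','top'):
    d=read_camera(n)
    u0,v0=(230,70) if n=='side' else (270,60)
    im=cv2.resize(np.array(d['pixels'])[v0:v0+150,u0:u0+100,::-1],None,fx=4,fy=4,interpolation=cv2.INTER_CUBIC)
    zb=p[2]+35-10
    P=[np.array([p[0]-.5,p[1]-.4,zb])+i*55*ex+j*26*ey+[0,0,z] for z in(0,45) for i in(-1,1) for j in(-1,1)]
    for q in proj(d,P): cv2.circle(im,tuple(int(k) for k in (q-[u0,v0]+.5)*4),3,(255,0,255),1)
    o.append(im)
cv2.imwrite('pics/g4.png',np.hstack(o))
E
```

```text
[588.45552144 -31.76020601 134.7832809 ] [ 9.80714474e-04  9.89102962e-01 -1.47221302e-01 -5.06227411e-04] 51.46966625779123
```

View pics/g4.png

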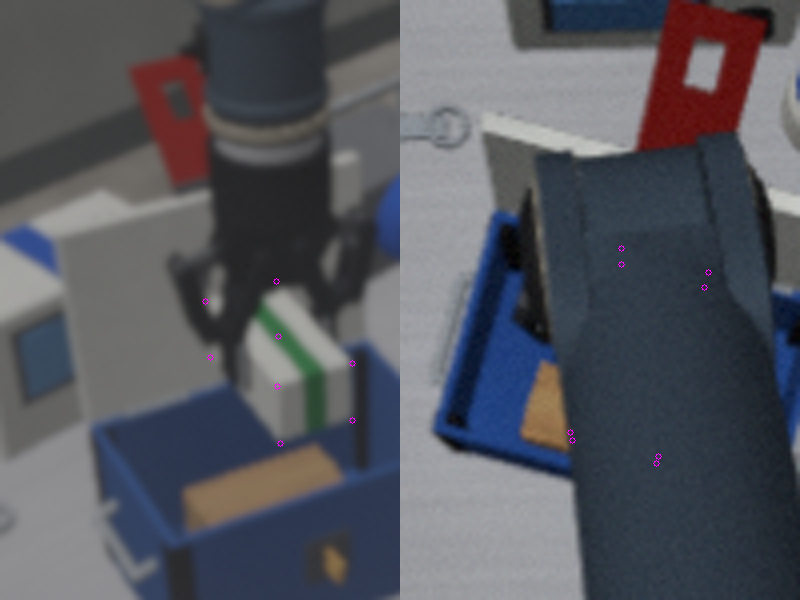

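The held carton matches the prediction to about 2 mm: its front-bottom corner appears at (273,438) against a predicted (280,443). The +35 mm z bias still holds. Lowering.

Request:
{"method": "arm_command", "body": {
  "moves": [40, 0.03, 0.1, -0.2, 0, 40, 0.03, 0.1, -0.8, 0, 40, 0.03, 0.1, -1.4, 0, 40, 0.03, 0.1, -2, 0, 40, 0.03, 0.1, -2.6, 0, 40, 0.03, 0.1, -3.2, 0, 40, 0.03, 0.1, -3.7, 0, 40, 0.03, 0.1, -4.0, 0, 40, 0.03, 0.1, -4.1, 0, 40, 0.03, 0.1, -4.1, 0]
}}

```text
time: 8.87
tool_pos: [589.7, -26.7, 32.1]
orientation: [0.0, 0.989, -0.146, -0.0]
force: [-0.3, -0.2, -2.0]
finger_gap: 50.9
```

Request:
{"method": "arm_command", "body": {
  "moves": [40, 0, 0, -0.06, 0, 40, 0, 0, -0.12, 0, 40, 0, 0, -0.12, 0]
}}

```text
time: 9.12
tool_pos: [590.4, -26.6, 30.2]
orientation: [-0.0, 0.989, -0.146, 0.001]
force: [-0.3, -0.2, -2.3]
finger_gap: 51.4
```

Request:
{"method": "arm_command", "body": {
  "moves": [40, -0.03, -0.08, 0, 0, 40, -0.03, -0.08, -0.06, 0, 40, -0.03, -0.08, -0.12, 0, 40, -0.03, -0.08, -0.12, 0]
}}

```text
time: 9.45
tool_pos: [589.1, -28.7, 26.5]
orientation: [0.0, 0.989, -0.146, -0.0]
force: [-0.6, -0.4, -2.4]
finger_gap: 51.2
```

Request:
{"method": "arm_command", "body": {
  "moves": [40, 0, 0, -0.05, 0, 40, 0, 0, -0.08, 0, 40, 0, 0, -0.08, 0]
}}

```text
time: 9.7
tool_pos: [589.2, -28.6, 26.2]
orientation: [0.0, 0.989, -0.146, -0.0]
force: [-4.4, -0.8, 9.3]
finger_gap: 51.6
```

Contact at a reported z of 26, as predicted. I'll relax the force, let go, and rise.

Request:
{"method": "arm_command", "body": {
  "moves": [40, 0, 0, 0.07, 0, 40, 0, 0, 0.07, 0, 60, 0, 0, 0.07, 0, 70, 0, 0, 0.07, 0, 80, 0, 0, 0.07, 0, 80, 0, 0, 0.07, 0, 80, 0, 0, 0.07, 0, 80, 0, 0, 0.07, 0]
}}

```text
time: 10.37
tool_pos: [589.3, -28.5, 26.4]
orientation: [0.0, 0.989, -0.146, 0.0]
force: [-0.3, 0.7, -0.2]
finger_gap: 80.2
```

Request:
{"method": "arm_command", "body": {
  "moves": [80, 0, 0, 0.3, 0, 80, 0, 0, 1, 0, 80, 0, 0, 2, 0, 80, 0, 0, 3.2, 0, 80, 0, 0, 4.4, 0, 80, -1, 0.5, 5.4, 0, 80, -2, 1.5, 6, 0, 60, -3, 3, 6.5, 0, 30, -3, 4.5, 6.5, 0, 0, -3, 6, 6.5, 0]
}}

```text
time: 11.2
tool_pos: [513.4, 123.0, 191.3]
orientation: [-0.0, 0.989, -0.146, 0.002]
force: [0.5, -0.3, -0.0]
finger_gap: 45.3
```

```bash
python3 - <<'E'
from h import *
import pickle
s=r.get_state();print(s['tool_pos'],s['finger_gap'],s['force'])
d=read_camera('top');e=read_camera('side')
pickle.dump((d,e),open('de.pkl','wb'))
im=np.array(d['pixels']);hsv=cv2.cvtColor(im,cv2.COLOR_RGB2HSV)
g=cv2.inRange(hsv,(50,80,40),(85,255,255));g[:,:270]=0;g[:,385:]=0;g[:100]=0;g[200:]=0
k=cv2.findNonZero(g)
if k is not None: print(len(k),cv2.minAreaRect(onz(d,k.reshape(-1,2),96)[:,:2].astype(np.float32)))
a=cv2.resize(im[55:205,270:390,::-1],None,fx=3.4,fy=3.4,interpolation=cv2.INTER_CUBIC)
b=cv2.resize(np.array(e['pixels'])[70:220,230:350,::-1],None,fx=3.3,fy=3.4,interpolation=cv2.INTER_CUBIC)
cv2.imwrite('pics/g5.png',np.hstack([a,b])[:,:800])
E
```

```text
[513.42265372 123.03396768 191.32283833] 45.254237433772744 [ 0.53651006 -0.29822774 -0.01976423]
237 ((591.7154541015625, -28.927444458007812), (13.588233947753906, 113.55795288085938), 73.18106079101562)
```

View pics/g5.png

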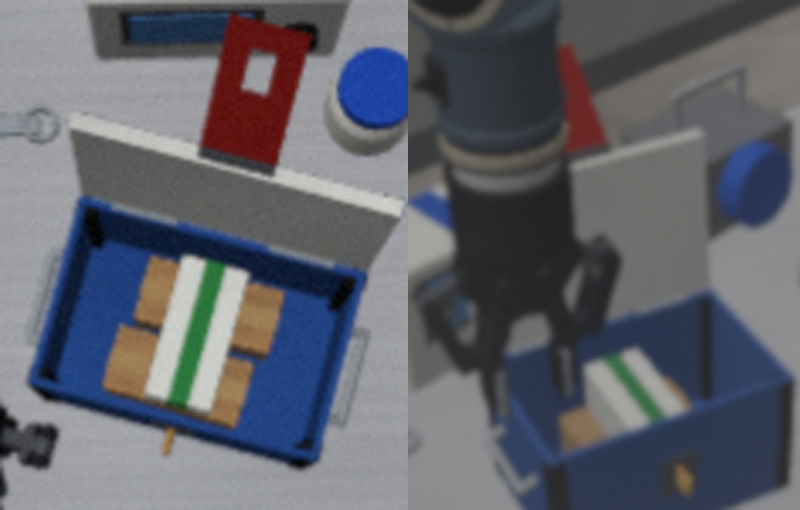

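The white carton lies centred across both brown cartons: centre (591.7,-28.9), yaw -16.8°, with both ends lined up once parallax is allowed for. Now I'll find the lid and hasp angles.

```bash
cat >> h.py <<'E'
A=np.radians(-16.5);EX=np.array([np.cos(A),np.sin(A),0]);EY=np.array([-np.sin(A),np.cos(A),0]);C=np.array([589,-30.5,0])
def case(p): p=np.atleast_2d(p)-C; return np.c_[p@EX,p@EY,p[:,2]]
def world(x,y,z): return C+x*EX+y*EY+np.array([0,0,z])
E
python3 - <<'E'
from h import *
import pickle
d,e=pickle.load(open('de.pkl','rb'))
# inner far-edge corners of lid in top, plus hasp end corners; intersect rays with plane case-y = const
for nm,cam,cx,cy,f,u0,v0,yy in (('lidL',d,73,130,3.4,270,55,110),('lidR',d,399,216,3.4,270,55,-110),('haspendL',d,233,15,3.4,270,55,25),('haspendR',d,309,37,3.4,270,55,-25),('haspbaseL',d,203,150,3.4,270,55,25),('haspbaseR',d,275,168,3.4,270,55,-25)):
    o,dd=ray(cam,[[u0+cx/f-.5,v0+cy/f-.5]]);dd=dd[0]
    t=((C+yy*EY-o)@EY)/(dd@EY);q=case(o+t*dd)[0];print(nm,'on y-plane',q.round(1))
    # intersect with lid circle radius 145 about hinge within xz using only x (at plausible z)
    for th in (1.5,1.6,1.7,1.8,1.9):
        z=120.5+145*np.sin(th);k=case(onz(cam,[[u0+cx/f-.5,v0+cy/f-.5]],z))[0]
        print('   th',th,'expx',round(72.5-145*np.cos(th),1),'ray',k.round(1))
    if nm=='lidR':pass
E
```

```text
lidL on y-plane [ 86.4 110.  253.8]
   th 1.5 expx 62.2 ray [ 83.4 108.2 265.1]
   th 1.6 expx 76.7 ray [ 83.4 108.2 265.4]
   th 1.7 expx 91.2 ray [ 83.7 108.4 264.3]
   th 1.8 expx 105.4 ray [ 84.3 108.8 261.7]
   th 1.9 expx 119.4 ray [ 85.4 109.4 257.7]
lidR on y-plane [  97.1 -110.   218.9]
   th 1.5 expx 62.2 ray [  85.  -105.7  265.1]
   th 1.6 expx 76.7 ray [  84.9 -105.6  265.4]
   th 1.7 expx 91.2 ray [  85.2 -105.7  264.3]
   th 1.8 expx 105.4 ray [  85.9 -106.   261.7]
   th 1.9 expx 119.4 ray [  86.9 -106.4  257.7]
haspendL on y-plane [154.1  25.  341.7]
   th 1.5 expx 62.2 ray [183.1  29.9 265.1]
   th 1.6 expx 76.7 ray [182.9  29.9 265.4]
   th 1.7 expx 91.2 ray [183.4  30.  264.3]
   th 1.8 expx 105.4 ray [184.3  30.2 261.7]
   th 1.9 expx 119.4 ray [185.9  30.4 257.7]
haspendR on y-plane [-120.4  -25.  1068.6]
   th 1.5 expx 62.2 ray [182.1 -20.7 265.1]
   th 1.6 expx 76.7 ray [182.  -20.7 265.4]
   th 1.7 expx 91.2 ray [182.4 -20.7 264.3]
   th 1.8 expx 105.4 ray [183.4 -20.7 261.7]
   th 1.9 expx 119.4 ray [184.9 -20.7 257.7]
haspbaseL on y-plane [ 91.9  25.  268. ]
   th 1.5 expx 62.2 ray [ 92.7  25.2 265.1]
   th 1.6 expx 76.7 ray [ 92.6  25.2 265.4]
   th 1.7 expx 91.2 ray [ 92.9  25.2 264.3]
   th 1.8 expx 105.4 ray [ 93.6  25.4 261.7]
   th 1.9 expx 119.4 ray [ 94.7  25.6 257.7]
haspbaseR on y-plane [-120.9  -25.  1050.4]
   th 1.5 expx 62.2 ray [ 93.6 -21.9 265.1]
   th 1.6 expx 76.7 ray [ 93.6 -21.9 265.4]
   th 1.7 expx 91.2 ray [ 93.9 -21.9 264.3]
   th 1.8 expx 105.4 ray [ 94.6 -21.9 261.7]
   th 1.9 expx 119.4 ray [ 95.7 -21.8 257.7]
```

The lid stands at about 1.66 rad, with its inner edge at case x ≈ 84 and z ≈ 265. The hasp rises backwards from it to about case (161, 323), within y ±27. I'll go behind the lid at case y = +95, beside the hasp, with the fingers shut.

Request:
{"method": "arm_command", "body": {
  "moves": [0, 0, 0, 1, 0, 0, 0, 0, 2.4, 0, 0, 0, 0, 3.6, 0, 0, 1.2, -0.5, 3.6, 0, 0, 2.6, -1.1, 3.6, 0, 0, 4.0, -1.7, 3.6, 0, 0, 5.4, -2.3, 3.6, 0, 0, 6.8, -2.9, 3.6, 0, 0, 8.2, -3.5, 3.6, 0, 0, 9.4, -4.0, 3.6, 0]
}}

```text
time: 12.13
tool_pos: [751.0, 19.0, 278.8]
orientation: [0.001, 0.989, -0.147, 0.0]
force: [0.4, -0.6, 0.3]
finger_gap: -0.0
```

Request:
{"method": "arm_command", "body": {
  "moves": [0, 0, 0, 0, 0, 0, 0, 0, 0, 0, 0, 0, 0, 0, 0]
}}

```text
time: 12.38
tool_pos: [748.7, 21.8, 278.7]
orientation: [-0.0, 0.989, -0.146, -0.001]
force: [-0.6, 1.2, 0.6]
finger_gap: 0.0
```

```bash
python3 - <<'E'
from h import *
s=r.get_state();p=s['tool_pos'];print(p,case(p),s['orientation'],s['finger_gap'],s['force'])
d=read_camera('top');e=read_camera('side')
a=cv2.resize(np.array(d['pixels'])[35:185,260:380,::-1],None,fx=3.3,fy=3.4,interpolation=cv2.INTER_CUBIC)
u0,v0=220,40
b=cv2.resize(np.array(e['pixels'])[v0:v0+150,u0:u0+120,::-1],None,fx=3.3,fy=3.4,interpolation=cv2.INTER_CUBIC)
q=(proj(e,p+[0,0,35])[0]-[u0,v0]+.5)*[3.3,3.4];cv2.circle(b,tuple(q.astype(int).tolist()),4,(255,0,255),1)
cv2.imwrite('pics/g6.png',np.hstack([a,b])[:,:800])
E
```

```text
[748.65140476  21.76108276 278.71228088] [[138.23396815  95.45240627 278.71228088]] [-1.69882021e-04  9.89338674e-01 -1.45631762e-01 -5.90407873e-04] 0.04195168992073783 [-0.62429027  1.19767779  0.60657532]
```

View pics/g6.png

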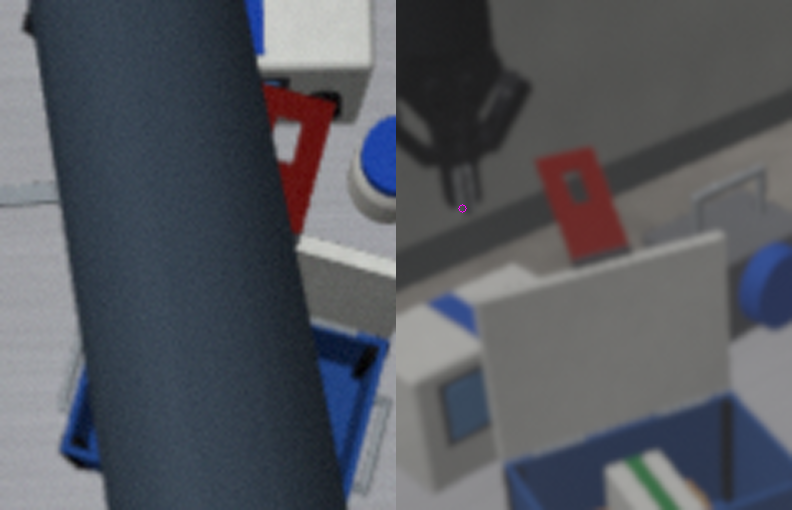

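The tip agrees with the +35 mm offset here too. Lowering behind the lid and closing up to it.

Request:
{"method": "arm_command", "body": {
  "moves": [0, 0, 0, -0.6, 0, 0, 0, 0, -1.4, 0, 0, 0, 0, -2.2, 0, 0, 0, 0, -2.9, 0, 0, 0, 0, -3.2, 0, 0, -0.3, 0.09, -3.2, 0, 0, -0.7, 0.21, -3.2, 0, 0, -1.0, 0.3, -3.2, 0, 0, -1.15, 0.34, -3.2, 0, 0, -1.15, 0.34, -3.2, 0]
}}

```text
time: 13.32
tool_pos: [720.1, 30.9, 200.8]
orientation: [-0.0, 0.989, -0.145, 0.001]
force: [-0.2, -0.5, 0.5]
finger_gap: -0.2
```

Request:
{"method": "arm_command", "body": {
  "moves": [0, -0.15, 0.04, 0, 0, 0, -0.4, 0.12, 0, 0, 0, -0.65, 0.19, 0, 0, 0, -0.9, 0.27, 0, 0, 0, -1.15, 0.34, 0, 0, 0, -1.4, 0.41, 0, 0, 0, -1.65, 0.49, -0.05, 0, 0, -1.9, 0.56, -0.1, 0, 0, -2.1, 0.62, -0.15, 0, 0, -2.1, 0.62, -0.15, 0]
}}

```text
time: 14.15
tool_pos: [665.7, 46.1, 194.4]
orientation: [0.0, 0.989, -0.145, -0.002]
force: [0.1, -0.0, 0.4]
finger_gap: 0.1
```

```bash
cat >> h.py <<'E'
def red(c):
    h=cv2.cvtColor(np.array(c['pixels']),cv2.COLOR_RGB2HSV)
    m=cv2.inRange(h,(0,120,50),(6,255,255))|cv2.inRange(h,(174,120,50),(180,255,255))
    n,l,s,ce=cv2.connectedComponentsWithStats(m)
    return [(s[i].tolist(),ce[i].round(1).tolist()) for i in range(1,n) if s[i,4]>60]
E
python3 - <<'E'
from h import *
import pickle
d,e=pickle.load(open('de.pkl','rb'))
print('before',red(d),red(e))
print('now',red(read_camera('top')),red(read_camera('side')))
E
```

```text
before [([330, 59, 32, 45, 831], [344.4, 81.3])] [([276, 84, 13, 30, 213], [281.1, 100.3]), ([302, 312, 39, 28, 357], [321.7, 325.1])]
now [([322, 106, 26, 30, 490], [334.2, 120.4]), ([228, 267, 37, 14, 299], [246.4, 273.5])] [([278, 94, 23, 36, 478], [289.6, 112.1]), ([302, 312, 39, 28, 357], [321.7, 325.2])]
```

Request:
{"method": "arm_command", "body": {
  "moves": [0, -0.38, 0.11, -0.05, 0, 0, -0.79, 0.23, -0.24, 0, 0, -1.17, 0.35, -0.48, 0, 0, -1.53, 0.45, -0.74, 0, 0, -1.87, 0.55, -1.05, 0, 0, -2.17, 0.64, -1.39, 0, 0, -2.44, 0.72, -1.75, 0, 0, -2.68, 0.79, -2.14, 0, 0, -2.68, 0.79, -2.14, 0]
}}

```text
time: 15.0
tool_pos: [597.5, 65.7, 138.7]
orientation: [0.001, 0.989, -0.145, -0.004]
force: [-0.2, 0.2, -0.7]
finger_gap: -0.3
```

Final part of the closing, slowly.

Request:
{"method": "arm_command", "body": {
  "moves": [0, -0.07, 0.02, -0.16, 0, 0, -0.13, 0.04, -0.32, 0, 0, -0.19, 0.06, -0.48, 0, 0, -0.25, 0.07, -0.64, 0, 0, -0.3, 0.09, -0.8, 0, 0, -0.35, 0.1, -0.96, 0, 0, -0.39, 0.11, -1.1, 0, 0, -0.42, 0.12, -1.22, 0, 0, -0.45, 0.13, -1.34, 0, 0, -0.45, 0.13, -1.44, 0]
}}

```text
time: 15.83
tool_pos: [589.7, 68.6, 105.4]
orientation: [0.0, 0.989, -0.146, -0.0]
force: [-0.3, 1.2, 1.1]
finger_gap: -0.0
```

Request:
{"method": "arm_command", "body": {
  "moves": [0, 0, 0, -0.06, 0, 0, 0, 0, -0.12, 0, 0, 0, 0, -0.16, 0, 0, 0, 0, -0.16, 0]
}}

```text
time: 16.17
tool_pos: [589.6, 68.2, 101.3]
orientation: [0.0, 0.989, -0.146, -0.0]
force: [-0.1, 0.2, -0.2]
finger_gap: 0.3
```

Request:
{"method": "arm_command", "body": {
  "moves": [0, 0, 0, -0.05, 0, 0, 0, 0, -0.1, 0, 0, 0, 0, -0.15, 0, 0, 0, 0, -0.15, 0]
}}

```text
time: 16.5
tool_pos: [589.7, 68.2, 99.4]
orientation: [0.0, 0.989, -0.146, 0.0]
force: [-4.0, -0.6, 9.9]
finger_gap: -0.4
```

Request:
{"method": "arm_command", "body": {
  "moves": [0, 0, 0, -0.04, 0, 0, 0, 0, -0.08, 0, 0, 0, 0, -0.12, 0, 0, 0, 0, -0.12, 0]
}}

```text
time: 16.83
tool_pos: [589.8, 68.2, 99.3]
orientation: [0.001, 0.989, -0.146, 0.0]
force: [-9.2, -1.2, 25.6]
finger_gap: -0.1
```

Firm stop at a reported z of 99.3, so the lid is shut (top 132.5 mm, which refines the offset to +33). Backing off and looking.

Request:
{"method": "arm_command", "body": {
  "moves": [0, 0, 0, 0.3, 0, 0, 0, 0, 1, 0, 0, 0, 0, 2, 0, 0, 0, 0.5, 3.2, 0, 0, 0, 1.5, 4.4, 0, 0, 0, 3, 4.6, 0, 0, 0, 4.5, 4.6, 0, 0, 0, 4.5, 4.6, 0, 0, 0, 4.5, 4.6, 0]
}}

```text
time: 17.58
tool_pos: [589.0, 184.1, 209.8]
orientation: [-0.0, 0.99, -0.143, -0.0]
force: [-0.9, -0.2, 0.2]
finger_gap: -0.1
```

```bash
python3 - <<'E'
from h import *
import pickle
s=r.get_state();p=s['tool_pos'];print(p,case(p),s['force'])
d=read_camera('top');e=read_camera('side');pickle.dump((d,e),open('de2.pkl','wb'))
print(red(d),red(e))
a=cv2.resize(np.array(d['pixels'])[85:235,265:385,::-1],None,fx=3.3,fy=3.4,interpolation=cv2.INTER_CUBIC)
u0,v0=240,110
b=cv2.resize(np.array(e['pixels'])[v0:v0+150,u0:u0+120,::-1],None,fx=3.3,fy=3.4,interpolation=cv2.INTER_CUBIC)
for x,y,z in((-78.5,25,126.5),(-78.5,-25,126.5),(-72.5,110,132.5),(-72.5,-110,132.5)):
    for c,i,o in((d,a,(265,85)),(e,b,(u0,v0))):
        q=(proj(c,world(x,y,z))[0]-o+.5)*[3.3,3.4];cv2.circle(i,tuple(q.astype(int).tolist()),3,(255,0,255),1)
cv2.imwrite('pics/g7.png',np.hstack([a,b])[:,:800])
E
```

```text
[589.04878859 184.10118618 209.79901327] [[-60.90325041 205.77770915 209.79901327]] [-0.92386432 -0.16225294  0.21467873]
[([303, 180, 26, 28, 439], [315.9, 193.0])] [([302, 312, 39, 28, 358], [321.7, 325.2])]
```

View pics/g7.png

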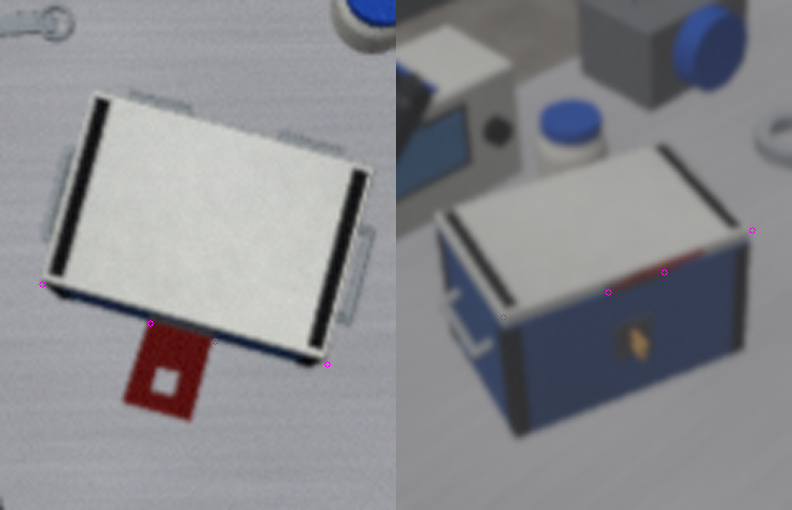

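The lid is shut, seen in both views. The hasp points forward and up at about 50° (relative angle about 2.4 rad), and its hinge is where I computed it. Moving the finger above the wedge between hasp and lid.

Request:
{"method": "arm_command", "body": {
  "moves": [0, -0.4, -0.9, 0, 0, 0, -1, -2.2, 0, 0, 0, -1.65, -3.6, 0, 0, 0, -2.3, -5, 0, 0, 0, -2.9, -6.4, 0, 0, 0, -3.45, -7.5, 0, 0, 0, -3.45, -7.56, -0.4, 0, 0, -3.45, -7.56, -1, 0, 0, -3.45, -7.56, -1.6, 0, 0, -3.45, -7.56, -1.8, 0]
}}

```text
time: 18.52
tool_pos: [501.9, -9.9, 162.9]
orientation: [0.001, 0.989, -0.147, -0.002]
force: [-0.7, 0.3, 0.3]
finger_gap: -0.0
```

Request:
{"method": "arm_command", "body": {
  "moves": [0, 0, 0, 0, 0, 0, 0, 0, 0, 0]
}}

```text
time: 18.68
tool_pos: [503.7, -8.6, 165.0]
orientation: [0.0, 0.989, -0.146, -0.0]
force: [0.6, 0.0, 0.6]
finger_gap: -0.1
```

```bash
python3 - <<'E'
from h import *
s=r.get_state();p=s['tool_pos'];print(p,case(p),s['force'],s['orientation']);print(red(read_camera('top')),red(read_camera('side')))
E
```

```text
[503.6600806   -8.56905829 164.9575524 ] [[-88.05432286  -3.21002691 164.9575524 ]] [0.59194777 0.0009572  0.62382567] [ 1.13208029e-04  9.89241587e-01 -1.46291024e-01 -7.94707693e-05]
[([228, 267, 37, 14, 302], [246.3, 273.5])] [([302, 312, 40, 28, 360], [321.7, 325.2])]
```

Request:
{"method": "arm_command", "body": {
  "moves": [0, -0.05, 0.07, -0.5, 0, 0, -0.1, 0.12, -1.0, 0, 0, -0.12, 0.16, -1.4, 0, 0, -0.15, 0.17, -1.7, 0, 0, -0.3, 0.22, -1.9, 0, 0, -0.47, 0.27, -2.15, 0, 0, -0.55, 0.3, -2.4, 0, 0, -0.65, 0.33, -2.6, 0, 0, -0.81, 0.37, -2.8, 0, 0, -0.81, 0.37, -2.8, 0]
}}

```text
time: 19.62
tool_pos: [481.6, 1.4, 93.9]
orientation: [0.0, 0.989, -0.146, -0.001]
force: [-0.3, 0.0, 0.2]
finger_gap: 0.2
```

```bash
python3 - <<'E'
from h import *
s=r.get_state();p=s['tool_pos'];print(p,case(p),s['force']);print(red(read_camera('top')),red(read_camera('side')))
E
```

```text
[481.55131222   1.44349016  93.90399288] [[-1.12096364e+02  1.10972665e-01  9.39039929e+01]] [-0.2620617   0.03559204  0.21720098]
[([228, 267, 37, 14, 303], [246.3, 273.5])] [([306, 194, 31, 23, 275], [320.8, 205.8]), ([302, 312, 40, 28, 357], [321.8, 325.2])]
```

The hasp is now about straight out. Continuing over the arc down to the front.

Request:
{"method": "arm_command", "body": {
  "moves": [0, -0.35, 0.1, -0.05, 0, 0, -0.52, 0.15, -0.25, 0, 0, -0.52, 0.15, -0.5, 0, 0, -0.43, 0.13, -0.7, 0, 0, -0.33, 0.1, -0.9, 0, 0, -0.18, 0.05, -1.08, 0, 0, -0.03, 0.01, -1.24, 0, 0, 0.17, -0.05, -1.35, 0, 0, 0.36, -0.11, -1.44, 0, 0, 0.36, -0.11, -1.44, 0]
}}

```text
time: 20.55
tool_pos: [493.3, -2.1, 58.3]
orientation: [0.0, 0.989, -0.146, 0.0]
force: [-0.7, 0.1, 0.1]
finger_gap: -0.2
```

Request:
{"method": "arm_command", "body": {
  "moves": [0, 0.1, -0.03, -0.03, 0, 0, 0.2, -0.06, -0.05, 0, 0, 0.3, -0.09, -0.05, 0, 0, 0.3, -0.09, -0.05, 0]
}}

```text
time: 20.88
tool_pos: [500.3, -4.0, 57.8]
orientation: [0.0, 0.989, -0.146, 0.0]
force: [-1.9, -0.1, -0.6]
finger_gap: 0.2
```

Request:
{"method": "arm_command", "body": {
  "moves": [0, 0.05, -0.015, 0, 0, 0, 0.1, -0.03, 0, 0, 0, 0.15, -0.045, 0, 0, 0, 0.15, -0.045, 0, 0]
}}

```text
time: 21.22
tool_pos: [502.4, -4.7, 57.6]
orientation: [0.0, 0.989, -0.146, -0.001]
force: [-6.0, 0.9, 0.9]
finger_gap: 0.0
```

```bash
python3 - <<'E'
from h import *
s=r.get_state();p=s['tool_pos'];print(p,case(p),s['force']);print(red(read_camera('top')),red(read_camera('side')))
E
```

```text
[502.37576626  -4.67136807  57.59863555] [[-90.39275263   0.16239041  57.59863555]] [-5.9786533   0.9257725   0.92518943]
[([228, 267, 37, 14, 303], [246.3, 273.5])] [([302, 312, 39, 28, 358], [321.7, 325.2])]
```

One more light push to be firm, then back off forwards, up and away, and look.

Request:
{"method": "arm_command", "body": {
  "moves": [0, 0.06, -0.02, 0, 0, 0, 0.12, -0.04, 0, 0, 0, 0.12, -0.04, 0, 0]
}}

```text
time: 21.57
tool_pos: [502.1, -4.7, 57.4]
orientation: [0.0, 0.989, -0.145, -0.004]
force: [-13.4, 3.6, 8.0]
finger_gap: -0.3
```

Request:
{"method": "arm_command", "body": {
  "moves": [0, -0.3, 0.09, 0, 0, 0, -0.9, 0.27, 0, 0, 0, -1.5, 0.45, 0.5, 0, 0, -1.5, 0.45, 1.5, 0, 0, -1.5, 0.45, 2.8, 0, 0, -1.5, 0.45, 4.2, 0, 0, -1.5, -0.5, 5.5, 0, 0, -1.5, -2, 6, 0, 0, -1.5, -3.5, 6, 0, 0, -1.5, -5, 6, 0]
}}

```text
time: 22.4
tool_pos: [471.2, -133.1, 210.3]
orientation: [0.001, 0.989, -0.145, 0.004]
force: [0.5, -0.2, -0.8]
finger_gap: 0.1
```

Request:
{"method": "arm_command", "body": {
  "moves": [0, 0, -1.5, 0, 0, 0, 0, -3, 0, 0, 0, 0, -4.5, 0, 0, 0, 0, -4.5, 0, 0, 0, 0, -4.5, 0, 0]
}}

```text
time: 22.82
tool_pos: [469.3, -246.7, 208.2]
orientation: [0.001, 0.989, -0.149, 0.001]
force: [0.6, 0.7, 1.0]
finger_gap: 0.2
```

```bash
python3 - <<'E'
from h import *
s=r.get_state();p=s['tool_pos'];print(s['time'],p,s['force'])
d=read_camera('top');e=read_camera('side');print(red(d),red(e))
a=cv2.resize(np.array(d['pixels'])[60:260,140:480,::-1],(400,235))
b=cv2.resize(np.array(e['pixels'])[100:270,140:480,::-1],(400,200))
u0,v0=250,130
z=cv2.resize(np.array(e['pixels'])[v0:v0+110,u0:u0+100,::-1],(400,440),interpolation=cv2.INTER_CUBIC)
o=np.zeros((440,800,3),np.uint8);o[:235,:400]=a;o[240:440,:400]=b;o[:,400:]=z
cv2.imwrite('pics/g8.png',o)
E
```

```text
22.8167 [ 469.34030169 -246.74621967  208.17284834] [0.58546166 0.72399004 0.96083109]
[([228, 267, 37, 14, 302], [246.4, 273.5])] [([302, 312, 40, 28, 359], [321.8, 325.1])]
```

View pics/g8.png

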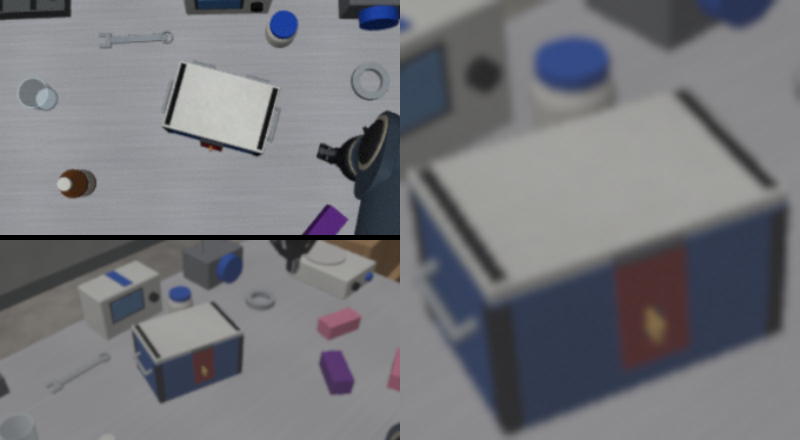

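The lid is shut and the hasp is down, with the catch through its slot at (655,325). The bystanders are where they were. I'll do a quick numeric flatness check of the hasp end, then hand in.

```bash
python3 - <<'E'
from h import *
e=read_camera('side')
for ph in(0,.05,.1,.2):
    P=[world(-78.5-90*np.sin(ph)-2*np.cos(ph),y,126.5-90*np.cos(ph)) for y in(25,-25)]
    print(ph,((proj(e,P)-[250,130]+.5)*4+[400,0]).round(0).tolist())
d=read_camera('top')
h=cv2.cvtColor(np.array(d['pixels']),cv2.COLOR_RGB2HSV)
m=cv2.inRange(h,(0,120,25),(8,255,255))|cv2.inRange(h,(172,120,25),(180,255,255));m[:170]=0;m[200:]=0;m[:,:290]=0;m[:,350:]=0
k=cv2.findNonZero(m)
if k is not None: print(cv2.boundingRect(k))
for ph in(0,.1,.2): print(proj(d,[world(-78.5-90*np.sin(ph)-2,y,126.5-90*np.cos(ph)) for y in(25,-25)]).round(1).tolist())
E
```

```text
0 [[623.0, 367.0], [687.0, 343.0]]
0.05 [[626.0, 371.0], [690.0, 347.0]]
0.1 [[628.0, 375.0], [693.0, 350.0]]
0.2 [[634.0, 381.0], [700.0, 357.0]]
(311, 181, 17, 7)
[[311.1, 182.8], [328.9, 187.7]]
[[310.2, 186.0], [328.1, 190.9]]
[[309.3, 189.2], [327.2, 194.1]]
```

The measured end corners, (625,368) and (690,345) in the side view and bottom row 187 in the top view, match φ ≈ 0. Handing in.

```bash
python3 -c "
from cell import job
print(job.finish_job())"
```

```text
the job is handed in; nothing more can be done
None
```

The case is packed, shut and latched, and I handed the job in at about 23 s of the 72 s allowed. I have no verdict back.

- **Carton:** It lies across both brown cartons. The top view put it at (591.7, -28.9), yaw -16.8°, against a pair centre of (588.6, -29.1). The 3 mm difference in x is about what that measurement is good for, and its ends looked even over the pair. I didn't re-measure the brown cartons afterwards; they looked in place in the top view.
- **Lid:** I closed it slowly until it stopped firmly. The highest force was about 26 N, and both cameras showed it shut.
- **Hasp:** It lies against the case front with the catch through the slot. Its lower corners matched the fully closed position (0 to 0.05 rad) in both views. I pressed it home with about 14 N.
- **Bystanders:** The bottle, beaker, jar and flange looked unmoved in the last picture, by eye only.

**Readings that disagreed:** The robot's reported height was about 33–35 mm too low compared with the cameras and with where things touched. Because of this, my first grasp closed on top of the carton, with about 3–4 N on it. I lifted off, worked out the offset, and used it for every later move.

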